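Ready the kitchen scale and hold its zero key

ROBOT

A 6-joint arm with a two-finger parallel gripper is mounted at the origin on a cart in front of the work surface, level with it; the furniture and walls round the work are solid. World frame = base frame: x ahead of the robot, y to its left, z up, the work surface at z = 0. Lengths are in mm, angles in degrees, forces in N, time in s.
With the tool pointing down it reaches from about 300 to 850 mm from the base axis. Payload 4.2 kg.
Tool frame: the origin (TCP) lies midway between the tips of the shut fingers; the grasp point (between the pads) lies 19 mm behind it; z points along the fingers, y is the line along which they close (so a half turn about z gives the same grasp; the last joint's range is limited). The gripper opens to 91 mm and grips with 3 to 60 N. Pads are 32 mm wide; open, the fingers measure 118 mm over their backs; the gripper's body (76 mm by 178 mm) begins 60 mm behind the grasp point.
Start: joints at [-76.776, 18.312, 89.639, -0, 72.044, -1.146], TCP at [142.705, -557.026, 213.976] pointing down, gripper open.
Joint ranges: [-177.97, 177.97], [-48.28, 115.42], [12.27, 149.76], [-77.06, 257.06], [2.81, 150.46], [-146.56, 146.56]. Speed limits (degrees/s): [147.25, 147.25, 180, 180, 180, 180].

INTERFACE

Orientations are given as [roll, pitch, yaw] about the fixed x, y, z axes, in that order (R = Rz(yaw) Ry(pitch) Rx(roll)).
In Python, from workcell import env, imaging, sensors gives the robot as it stands (env), with the cameras (imaging) and the readings (sensors).
- The arm moves only by the tool pendant, called as name(argument=value, ...), one argument or row to a line, values as JSON. Schema: {"type":"object","properties":{"moves":{"type":"array","items":{"type":"object","properties":{"pos":{"type":"array","items":{"type":"number"},"minItems":3,"maxItems":3},"rot":{"type":"array","items":{"type":"number"},"minItems":3,"maxItems":3}},"additionalProperties":false},"minItems":1,"maxItems":8},"aperture":{"type":"number"},"squeeze":{"type":"number"},"only":{"type":"string"},"quiet":{"type":"boolean"},"lines":{"type":"string"}},"required":["moves"],"additionalProperties":false}. moves is a list of rows, 1 to 8 of them, each an object with the fields pos (a list: dx, dy, dz in shares of the most that a row can go, 1 being 50 mm), rot (a list: a rotation vector rx, ry, rz in normalised numbers (1 is 180 degrees)); a field left out counts as zero; each row shifts and turns the commanded pose from where the row before left it, along the tool's axes as they then stand; what a row does not reach is not made up. A row lasts 1/10 s, in which the tool goes at most 50 mm and 8.59 degrees, less where a joint would pass 70% of its speed; a pose out of reach is approached as far as the arm can. aperture is the finger opening in mm, set as the call begins (left out keeps the last). The fingers move at their own pace and stop on an object; squeeze is the grip in N (left out, the last holds). Time passes only in rows, so rows that do not move let the fingers close. The tool returns the time, the measured TCP pose, the force, the opening and the grip force at its end. only (a regular expression) keeps the lines of the reply that match it, lines (a string "A,B") keeps lines A to B, and quiet returns only ok. Shift and turn numbers lie between -1 and 1, and a call with a number outside is refused. Input that does not fit is refused with a message, and nothing moves.
- sensors.state(): the state, without advancing time (a new reading comes with each control period).
- imaging.grab_frame(name): name is "scene" or "top"; returns the picture (400x640x3 uint8, blue, green, red); there is no depth.
- imaging.camera_model(name): a dict with "fx", "fy", "cx", "cy" (pixels), "D" ([k1, k2, p1, p2, k3] as OpenCV has them; the pictures are not rectified), "T" (4x4, takes a point from camera to world coordinates). Camera axes: x right, y up, looking along -z (the intrinsics and any distortion apply to the point x, -y, -z); pixel columns grow to the right and rows downward; lengths in mm; the calibration is good to about 2 mm. A picture is of the moment at which its call begins. camera_model takes no time and is no camera call.
- env.job_done(): hands the job in; it is judged then, once.
The state is a dict: "time_s": time; "qpos": joint angles; "qvel": joint speeds; "effort": joint torques, N m; "ee_pos": TCP position; "ee_rot": TCP orientation; "force": force on the tool from outside, world axes, zero at the start; "torque": the same for the moment, N m; "gripper_width": finger opening in mm; "gripper_force": force on a finger pad.
Only numpy, scipy, OpenCV 4.12 (cv2) and the standard library are available. Lean on these libraries where they do the work, as an engineer would, in place of code of your own. Each camera call takes 0.05 s, during which the arm holds its last target. There are 200 camera calls.

TASK

Get the kitchen scale ready for weighing into the bowl that stands on it, pressing its three controls with the closed fingertips in this order: tip the power rocker over by pushing its raised end right down, push the square key fully down so that it stays down, then press the round key fully down and keep holding it. The program finishes while the fingers are still holding the round key down. Do not press a control before its turn, lift nothing, and leave the bowl, the jam jar and the spoon where they are.

Things in the scene. Friction and masses are not known exactly. Their poses are not given: they have to be found in the camera images.
- scale: White kitchen scale, 280 x 220 mm, fixed; case top at 26 mm. Origin: centre of underside, on the worktop; x points from the control strip (robot's side) to the steel weighing plate, y left, z up; turned up to 0.35 rad. Three grey controls sit at x = -100 mm, y = +70, 0, -70 mm; which is in which place varies. Told apart by shape: tilted rocker, square key, round key.
- rocker_end (a point): Top face of the power rocker near its raised end (towards the robot), 4 mm in from the edge. The rocker is a grey oblong paddle, 50 mm along the scale's x, 28 mm wide, pivoted at its middle 30 mm above the worktop. This point starts about 39 mm above the worktop and sinks about 7.5 mm until the paddle leans the other way, still clear of the case.
- rocker (a joint): Tilt of the power rocker in rad: about 0 (0 to 0.03) at the start, off, end towards the robot raised; 0.36 when it is tipped right over, on. It has friction (about 0.03 N m, 1.5 to 3 N at the end) and no spring: it stays where it is left.
- square_top (a point): Centre of the top face of the square key, 30 x 30 mm, grey, its top 36 mm above the worktop when up. Axes are those of the scale.
- square_key (a joint): How far the square key is pushed down, in m: 0 up (start), 0.006 fully down. It resists with about 2.5 N of friction and stays where it is left; its top is then 30 mm above the worktop.
- round_top (a point): Centre of the top face of the round key, 34 mm in diameter, grey, its top 36 mm above the worktop when up. Axes are those of the scale.
- round_key (a joint): How far the round key is pushed down, in m: 0 up (start), 0.006 fully down. A spring pushes it up again when it is let go: about 1.1 N at the top, 4.4 N when fully down.
- bowl: Loose round bowl, orange outside, grey inside, 169 mm in diameter, 87 mm high, on the weighing plate 31 mm above the worktop, centre about 65 mm behind the scale's centre: its rim is some 80 mm behind the centres of the controls and 118 mm above the worktop. Origin: centre of its underside.
- jam_jar: Loose closed jam jar, 68 mm in diameter, 84 mm high, standing to the left of the scale. Origin: centre of its underside.
- spoon: Loose metal spoon, 193 x 42 x 16 mm, lying on the worktop to the right of the scale, roughly along its side. Origin: centre of its underside.

How it is judged (in metres and radians):
On the way, in this order (a step that is already met when the one before it is completed fails the run):
1. the rocker is tipped over to on (value of joint rocker above 0.27 rad), for 0.1 s.
2. the square key is down (value of joint square_key above 0.0045 m), for 0.1 s.
3. the round key is pressed down by the fingers (value of joint round_key above 0.0045 m and contact force between the fingers and round_key above 1 N), for 0.2 s.
At the end, for the whole second after the job is handed in: The rocker is tipped over (joint above 0.27 of 0.36 rad), the square key has stayed down (over 4.5 of 6 mm), and the fingers are holding the round key down (over 4.5 of 6 mm, with more than 1 N); the bowl still stands upright and at rest on the scale, untouched (all of step 3 and value of joint rocker above 0.27 rad and value of joint square_key above 0.0045 m and contact force between the fingers and bowl below 0.1 N and horizontal distance between bowl and scale below 0.1 m and angle between bowl's own z axis and vertical below 0.15 rad and linear speed of bowl below 0.02 m/s); the arm keeps its last pose, push and grip.
It fails at once if the square key is pressed (over 3 mm) while the rocker is still off (value of joint square_key above 0.003 m and value of joint rocker below 0.2 rad).
It fails at once if the round key is pressed (over 3 mm) before the square key is down (value of joint round_key above 0.003 m and value of joint square_key below 0.0035 m).
It fails at once if the bowl is shifted by more than 15 mm, lifted or tipped (distance of bowl from where it was at the start of the episode above 0.015 m or angle between bowl's own z axis and vertical above 0.2 rad).
It fails at once if the jam jar is shifted by more than 15 mm or tipped (distance of jam_jar from where it was at the start of the episode above 0.015 m or angle between jam_jar's own z axis and vertical above 0.2 rad).
It fails at once if the spoon is shifted by more than 15 mm (distance of spoon from where it was at the start of the episode above 0.015 m).
It also fails if it takes over 43 s, if anything falls off the work surface, if the arm or the gripper's body presses on something with over 40 N, if the wrist force passes 120 N, or if a joint passes its speed limit or range.

## Working session

There is one attempt and no reset: what is moved stays moved. The work goes in short steps, Python scripts to look and compute and a tool call to move; the robot and the scene stay as the last step left them, time stands still between calls to the robot, and variables do not carry over. Pictures are saved under pics/ and viewed, at most 10 in all, crops included, and the job is handed in when it is done.

```bash
ls; mkdir -p pics; python3 - <<'E'
from workcell import env, imaging, sensors
import cv2
for n in("scene","top"):
    cv2.imwrite(f"pics/{n}0.png",imaging.grab_frame(n)); c=imaging.camera_model(n); print(n,c)
print(sensors.state())
E
```

```text
pics
workcell.py
scene {'fx': 387.57536520592043, 'fy': 387.57536520592043, 'cx': 318.0448603190087, 'cy': 197.4880719269696, 'D': array([0.00934908, 0.        , 0.        , 0.        , 0.        ]), 'T': array([[-6.13178406e-01,  3.91646885e-01, -6.86021108e-01,
         3.18207389e+01],
       [-7.89484563e-01, -3.33460358e-01,  5.15284692e-01,
         3.02927883e+02],
       [-2.69511994e-02,  8.57564521e-01,  5.13669860e-01,
         4.85867647e+02],
       [ 0.00000000e+00,  0.00000000e+00,  0.00000000e+00,
         1.00000000e+00]])}
top {'fx': 454.8118177744923, 'fy': 454.8118177744923, 'cx': 314.2459188043772, 'cy': 202.28544294237096, 'D': array([0.02761757, 0.        , 0.        , 0.        , 0.        ]), 'T': array([[-1.40848792e-02,  9.97852005e-01, -6.39764903e-02,
         5.51590115e+02],
       [-9.99732824e-01, -1.28808970e-02,  1.91927859e-02,
        -1.24780531e+02],
       [ 1.83274853e-02,  6.42297254e-02,  9.97766829e-01,
         8.93468355e+02],
       [ 0.00000000e+00,  0.00000000e+00,  0.00000000e+00,
         1.00000000e+00]])}
{'time_s': 0.1, 'qpos': array([-7.67755331e+01,  1.83459491e+01,  8.96990167e+01,  1.71966174e-03,
        7.20451218e+01, -1.14606853e+00]), 'qvel': array([ 0.02204957, -0.09883399, -0.10377426, -0.14319835, -0.00891809,
       -0.03576154]), 'effort': array([-1.60762106e-04, -4.13332987e+01, -2.32509989e+01,  7.28389900e-02,
        4.21582209e-02, -4.81496852e-05]), 'ee_pos': array([ 142.61402419, -556.56072632,  213.2274132 ]), 'ee_rot': array([-1.79909963e+02, -3.43662452e-03,  1.43700013e+01]), 'force': array([-0.10935001,  0.05337315,  0.87805444]), 'torque': array([-0.03107987,  0.03942705,  0.00381137]), 'gripper_force': 0.0, 'gripper_width': 91.14912392040762}
```

View pics/top0.png

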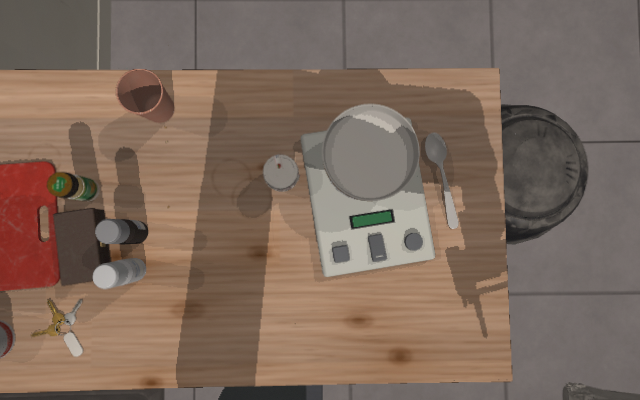

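View pics/scene0.png

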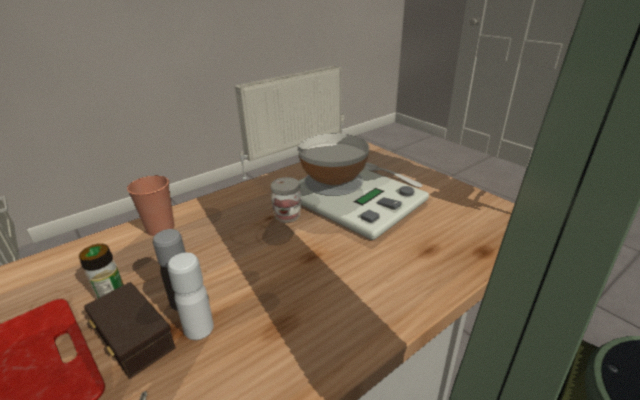

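Top view: square key at about (341,254), rocker at (377,247), round key at (413,242), jar at (281,173), spoon at (440,180). Scene view: square at (370,216), rocker at (390,203), round at (406,191). Next I measure them from both views.

```bash
cat > h.py <<'E'
from workcell import env, imaging, sensors
import cv2, numpy as np
def ray(n,uv):
    c=imaging.camera_model(n);K=np.array([[c['fx'],0,c['cx']],[0,c['fy'],c['cy']],[0,0,1.]])
    x,y=cv2.undistortPoints(np.array([[uv]],float),K,c['D'])[0,0]
    d=c['T'][:3,:3]@np.array([x,-y,-1]);return c['T'][:3,3],d/np.linalg.norm(d)
def plane(n,uv,z):
    o,d=ray(n,uv);return o+d*(z-o[2])/d[2]
def tri(a,b):
    o1,d1=ray('top',a);o2,d2=ray('scene',b)
    s=np.linalg.lstsq(np.c_[d1,-d2],o2-o1,rcond=None)[0]
    p,q=o1+s[0]*d1,o2+s[1]*d2;return (p+q)/2,np.linalg.norm(p-q)
E
python3 - <<'E'
from h import *
t=cv2.imread('pics/top0.png');s=cv2.imread('pics/scene0.png')
out={}
for n,im,(x0,x1,y0,y1),th in(('top',t,(325,430,228,268),105),('scene',s,(355,420,180,226),95)):
    g=cv2.cvtColor(im,cv2.COLOR_BGR2GRAY)[y0:y1,x0:x1]
    m=(g<th).astype(np.uint8)
    k,l,st,c=cv2.connectedComponentsWithStats(m)
    for i in range(1,k):
        if st[i,4]>30:
            r=cv2.minAreaRect(np.argwhere(l==i)[:,::-1].astype(np.float32))
            print(n,(c[i]+[x0,y0]).round(1),st[i],np.round(r[1],1),round(r[2],1))
a=cv2.resize(t[225:275,315:440],None,fx=6,fy=6,interpolation=3);b=cv2.resize(s[175:235,345:435],None,fx=6,fy=6,interpolation=3)[:, :750]
b=cv2.copyMakeBorder(b,0,0,0,750-b.shape[1],0)
b=b[:300] if 0 else cv2.resize(b,(625,300))
b=cv2.copyMakeBorder(b,0,0,0,125,0)
cv2.imwrite('pics/crop1.png',np.vstack([a,b]))
E
```

```text
top [412.8 240.9] [ 79   5  19  17 252] [18. 16.] 0.0
top [376.4 246.8] [ 43   6  19  28 366] [26.3 14.9] 78.7
top [340.2 253. ] [  7  17  17  17 242] [15.6 15.5] 80.5
scene [368.1 196.3] [  0   8  28  17 185] [ 7.4 28.8] 59.0
scene [405.  192.6] [44  9 14  7 57] [13.3  5.5] 11.3
scene [388.3 203.4] [ 23  19  22  10 136] [20.9  8.2] 18.4
scene [368.2 217.6] [ 6 33 17 10 81] [16.2  8.5] 6.3
```

View pics/crop1.png

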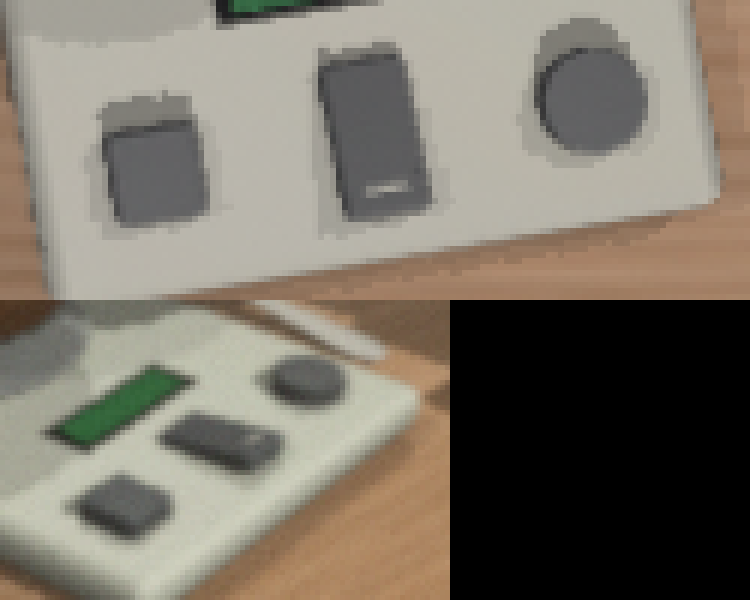

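Crop (top view above, scene view below): top-face centres in the top view are square (341.2,253.8), rocker (377.8,247.8) with its white mark near the raised end at (379.2,256.3), and round (414.2,241.7). In the scene view they are square (370.4,214.6), rocker mark (396.2,202.4) and round (407,190.6).

```bash
python3 - <<'E'
from h import *
for n,a,b in(('sq',(341.2,253.8),(370.4,214.6)),('mark',(379.2,256.3),(396.2,202.4)),('rd',(414.2,241.7),(407,190.6))):
    p,e=tri(a,b);print(n,p.round(1),e.round(1),plane('top',a,36).round(1),plane('scene',b,36).round(1))
s,r=plane('top',(341.2,253.8),36),plane('top',(414.2,241.7),36)
d=s-r;print('spacing',np.linalg.norm(d),'yaw',np.degrees(np.arctan2(-d[0],d[1])))
yaw=np.arctan2(-d[0],d[1]);ex=np.array([np.cos(yaw),np.sin(yaw),0]);m=(s+r)/2
print('mid',m,'rocker end',m-ex*21,'rocker ctr img',plane('top',(377.8,247.8),32),'endedge',plane('top',(380,260.3),39))
# case corners check (26mm)
im=cv2.imread('pics/top0.png')
hsv=cv2.cvtColor(im,cv2.COLOR_BGR2HSV)
g=((hsv[...,1]<40)&(hsv[...,2]>150)).astype(np.uint8)[225:285,300:445]
ys,xs=np.nonzero(g)
for f in((xs+ys).argmax(),(ys-xs).argmax()):print('corner',xs[f]+300,ys[f]+225,plane('top',(xs[f]+300.,ys[f]+225.),24).round(1))
for z,a in((84,(281,170)),):print('jar',plane('top',a,z).round(1))
print('spoon end',plane('top',(452,227),5),'bowl rim',plane('top',(371,153),118))
print(sensors.state()['ee_pos'],sensors.state()['ee_rot'])
E
```

```text
sq [ 508.7 -190.9   34.1] 0.6 [ 509.  -190.5   36. ] [ 506.6 -189.1   36. ]
mark [ 502.9 -262.1   38.5] 1.7 [ 503.3 -261.9   36. ] [ 505. -266.   36.]
rd [ 529.5 -329.8   31.2] 0.3 [ 529.7 -328.5   36. ] [ 524.2 -323.2   36. ]
spacing 139.56834770613267 yaw 8.535621278628687
mid [ 519.38897736 -259.51944536   36.        ] rocker end [ 498.62157803 -262.63635487   36.        ] rocker ctr img [ 519.10778804 -260.2330913    32.        ] endedge [ 496.05311059 -262.69664823   39.        ]
corner 434 257 [ 499.9 -368.3   24. ]
corner 325 276 [ 467.1 -159.9   24. ]
jar [662.1 -81.7  84. ]
spoon end [ 556.62154389 -410.76958901    5.        ] bowl rim [ 685.16206072 -238.72164876  118.        ]
[ 142.61402419 -556.56072632  213.2274132 ] [-1.79909963e+02 -3.43662452e-03  1.43700013e+01]
```

Units first: shifts go in shares of 50 mm and turns go in shares of 180 degrees. So 32 mm is 0.64, -20 mm is -0.4, 5.9 degrees / 180 = 0.0328.

pendant(
  moves=[
    {"rot":[0, 0, 0.0328]},
    {"pos":[0.64, -0.4, 0]},
    {"pos":[0.64, -0.4, 0]},
    {"pos":[0.64, -0.4, 0]},
    {"pos":[0.64, -0.4, 0]},
    {"pos":[0.64, -0.4, 0]},
    {"pos":[0.64, -0.4, 0]},
    {},
  ],
  aperture=0,
  squeeze=20,
)

```text
time_s: 0.9
ee_pos: [317.4, -407.3, 213.7]
ee_rot: [-179.9, -0.1, 8.7]
force: [-0.1, -0.6, -0.5]
gripper_width: 29.9
gripper_force: 0.0
```

pendant(
  moves=[
    {"pos":[0.64, -0.4, 0]},
    {"pos":[0.64, -0.4, 0]},
    {"pos":[0.64, -0.4, 0]},
    {"pos":[0.64, -0.4, 0]},
    {"pos":[0.64, -0.4, 0]},
    {},
    {},
  ],
)

```text
time_s: 1.6
ee_pos: [458.2, -287.7, 213.5]
ee_rot: [-180.0, 0.1, 8.5]
force: [-0.1, -0.4, -0.1]
gripper_width: 0.6
gripper_force: 0.0
```

In the tool's units: 40 mm is 0.8, 33 mm is 0.66.

pendant(
  moves=[
    {"pos":[0.66, -0.38, 0]},
    {"pos":[0, 0, 0.8]},
    {"pos":[0, 0, 0.8]},
    {"pos":[0, 0, 0.8]},
    {"pos":[0, 0, 0.66]},
    {},
    {},
    {},
  ],
)

```text
time_s: 2.4
ee_pos: [489.3, -265.4, 63.0]
ee_rot: [179.9, -0.2, 8.4]
force: [-0.2, 0.4, -0.1]
gripper_width: 0.2
gripper_force: 0.0
```

```bash
python3 - <<'E'
from h import *
t=imaging.grab_frame('top');s=imaging.grab_frame('scene')
a=cv2.resize(t[190:290,300:450],None,fx=4,fy=4)[:300];b=cv2.resize(s[150:240,330:480],None,fx=4,fy=4)[:300]
cv2.imwrite('pics/c2.png',np.vstack([a,b]))
E
```

```text
(no output)
```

View pics/c2.png

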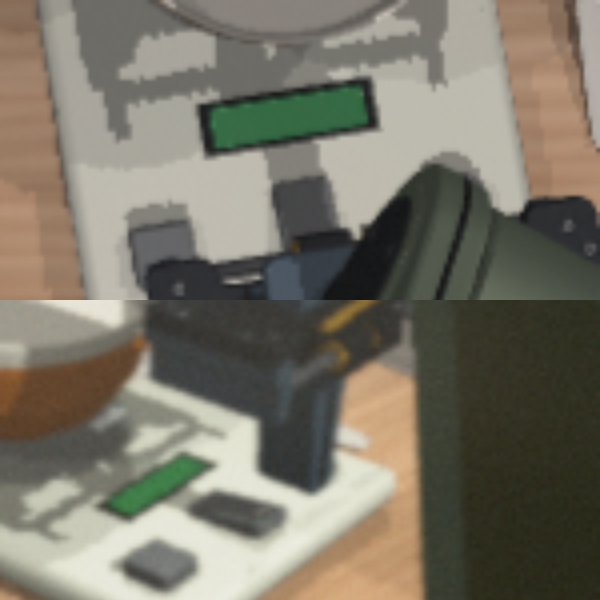

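The fingers (scene crop, tips near (297,480)) hang above the robot-side end of the rocker, clear of the bowl. I go down with the force as a check.

In the tool's units: 12 mm is 0.24, 8 mm is 0.16.

```bash
python3 -c "
from h import *
print(plane('scene',(330+297/4,150+180/4),63))"
```

```text
[ 485.98581038 -266.97875172   63.        ]
```

pendant(
  moves=[
    {"pos":[0, 0, 0.24]},
    {"pos":[0, 0, 0.16]},
    {"pos":[0, 0, 0.06]},
    {},
    {},
  ],
)

```text
time_s: 3.0
ee_pos: [488.4, -263.9, 37.8]
ee_rot: [-180.0, 0.0, 8.5]
force: [1.0, 0.6, -1.0]
gripper_width: 0.8
gripper_force: 0.0
```

pendant(
  moves=[
    {"pos":[0, 0, 0.04]},
    {"pos":[0, 0, 0.04]},
    {},
    {},
  ],
)

```text
time_s: 3.4
ee_pos: [488.4, -264.0, 34.0]
ee_rot: [180.0, -0.0, 8.5]
force: [0.0, 0.0, 0.3]
gripper_width: 0.5
gripper_force: 0.2
```

In the tool's units: 1.5 mm is 0.03, 1 mm is 0.02.

pendant(
  moves=[
    {"pos":[0, 0, 0.03]},
    {"pos":[0, 0, 0.02]},
    {},
    {},
  ],
)

```text
time_s: 3.8
ee_pos: [488.3, -264.0, 32.0]
ee_rot: [180.0, -0.0, 8.5]
force: [-2.8, -0.1, 5.7]
gripper_width: 0.2
gripper_force: 2.7
```

pendant(
  moves=[
    {"pos":[0, 0, 0.02]},
    {},
    {},
  ],
)

```text
time_s: 4.1
ee_pos: [488.3, -264.0, 31.7]
ee_rot: [180.0, -0.0, 8.5]
force: [-3.2, 1.7, 9.7]
gripper_width: 0.4
gripper_force: 5.4
```

```bash
python3 - <<'E'
from h import *
t=imaging.grab_frame('top');s=imaging.grab_frame('scene')
a=cv2.resize(t[190:290,300:450],None,fx=4,fy=4)[:300];b=cv2.resize(s[175:225,345:445],None,fx=6,fy=6)[:300]
cv2.imwrite('pics/c3.png',np.vstack([a,b]))
E
```

```text
(no output)
```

View pics/c3.png

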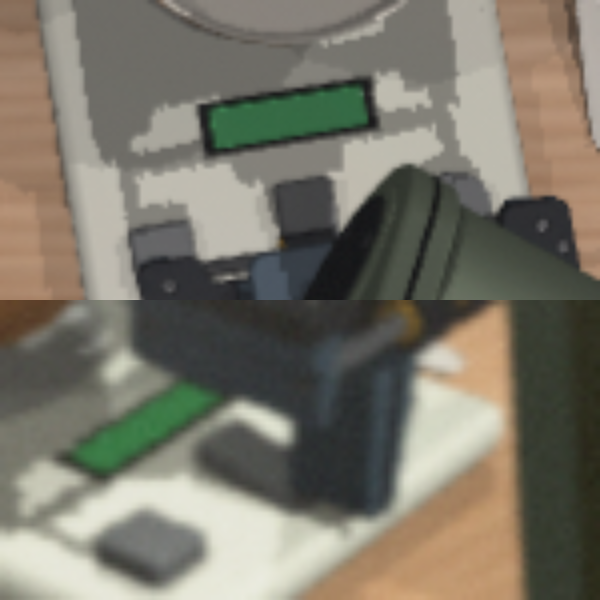

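The scene crop shows the paddle's far end now raised with the fingers on its near end. The force climbs to about 10 N at 31.7 mm, so it is against its stop. I lift, move over the square key and check.

In the tool's units: -23.6 mm is -0.472, -23 mm is -0.46.

pendant(
  moves=[
    {"pos":[0, 0, -0.3]},
    {"pos":[0, 0, -0.38]},
    {"pos":[0.22, -0.46, 0]},
    {"pos":[0.22, -0.46, 0]},
    {"pos":[0.2, -0.472, 0]},
    {},
    {},
    {},
  ],
)

```text
time_s: 5.0
ee_pos: [509.6, -191.1, 64.3]
ee_rot: [180.0, 0.0, 8.4]
force: [0.5, 0.6, 0.6]
gripper_width: 0.7
gripper_force: 0.0
```

```bash
python3 - <<'E'
from h import *
t=imaging.grab_frame('top');s=imaging.grab_frame('scene')
a=cv2.resize(t[190:290,300:450],None,fx=4,fy=4)[:300];b=cv2.resize(s[175:225,345:445],None,fx=6,fy=6)[:300]
cv2.imwrite('pics/c4.png',np.vstack([a,b]))
E
```

```text
(no output)
```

View pics/c4.png

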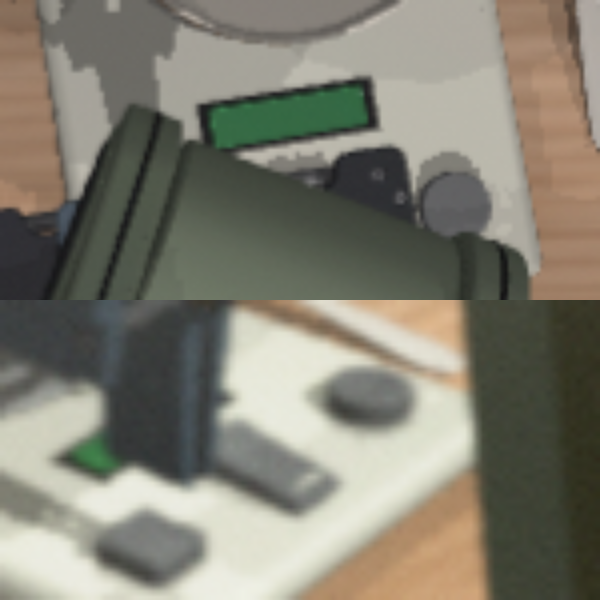

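The rocker now leans toward the robot (its mark end at crop (310,485) is low), and the square key is still up. Next I press the square key.

In the tool's units: 14 mm is 0.28, 10 mm is 0.2.

pendant(
  moves=[
    {"pos":[0, 0, 0.28]},
    {"pos":[0, 0, 0.2]},
    {"pos":[0, 0, 0.06]},
    {"pos":[0, 0, 0.06]},
    {"pos":[0, 0, 0.04]},
    {"pos":[0, 0, 0.03]},
    {},
    {},
  ],
)

```text
time_s: 5.9
ee_pos: [510.3, -190.4, 31.1]
ee_rot: [180.0, -0.1, 8.5]
force: [-0.2, 0.8, 0.1]
gripper_width: 0.7
gripper_force: 0.0
```

pendant(
  moves=[
    {"pos":[0, 0, 0.03]},
    {},
    {},
  ],
)

```text
time_s: 6.2
ee_pos: [510.4, -190.5, 30.3]
ee_rot: [180.0, -0.1, 8.5]
force: [-1.6, 0.6, 4.4]
gripper_width: 0.2
gripper_force: 2.6
```

pendant(
  moves=[
    {"pos":[0, 0, 0.02]},
    {"pos":[0, 0, 0.01]},
    {},
    {},
  ],
)

```text
time_s: 6.6
ee_pos: [510.4, -190.5, 30.2]
ee_rot: [179.9, -0.1, 8.5]
force: [-2.8, 0.9, 16.0]
gripper_width: 0.4
gripper_force: 7.5
```

The square key is at its stop (30.2 mm, 16 N). I move to the round key.

In the tool's units: 35 mm is 0.7, -1.5 mm is -0.03.

pendant(
  moves=[
    {"pos":[0, 0, -0.36]},
    {"pos":[0, 0, -0.36]},
    {"pos":[0, 0.7, 0]},
    {"pos":[0, 0.7, 0]},
    {"pos":[0, 0.7, 0]},
    {"pos":[-0.03, 0.686, 0]},
    {},
    {},
  ],
)

```text
time_s: 7.4
ee_pos: [528.5, -328.7, 63.5]
ee_rot: [-180.0, 0.0, 8.4]
force: [-0.2, 0.2, 0.7]
gripper_width: 0.4
gripper_force: 0.0
```

```bash
python3 - <<'E'
from h import *
t=imaging.grab_frame('top');s=imaging.grab_frame('scene')
a=cv2.resize(t[190:290,300:450],None,fx=4,fy=4)[:300];b=cv2.resize(s[175:225,345:445],None,fx=6,fy=6)[:300]
cv2.imwrite('pics/c5.png',np.vstack([a,b]))
E
```

```text
(no output)
```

View pics/c5.png

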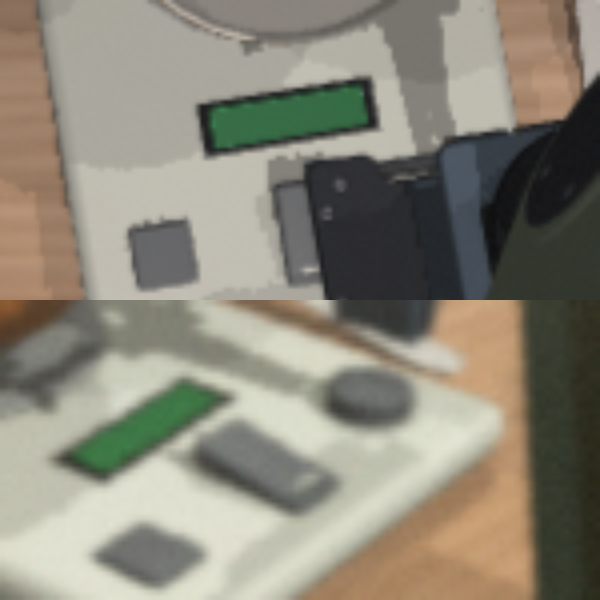

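The square key is low and flat (crop (150,555)), the rocker is tipped toward the robot, and the round key is up at (370,397). I press it.

In the tool's units: 14 mm is 0.28, 10 mm is 0.2.

pendant(
  moves=[
    {"pos":[0, 0, 0.28]},
    {"pos":[0, 0, 0.2]},
    {"pos":[0, 0, 0.06]},
    {"pos":[0, 0, 0.06]},
    {"pos":[0, 0, 0.04]},
    {"pos":[0, 0, 0.04]},
    {},
    {},
  ],
)

```text
time_s: 8.3
ee_pos: [528.7, -328.1, 30.4]
ee_rot: [-180.0, -0.0, 8.5]
force: [-1.2, 2.3, 3.9]
gripper_width: 0.3
gripper_force: 2.1
```

pendant(
  moves=[
    {"pos":[0, 0, 0.02]},
    {"pos":[0, 0, 0.02]},
    {},
    {},
    {},
  ],
)

```text
time_s: 8.8
ee_pos: [528.7, -328.2, 30.1]
ee_rot: [180.0, -0.0, 8.5]
force: [-4.5, 4.4, 13.7]
gripper_width: 0.8
gripper_force: 7.3
```

pendant(
  moves=[
    {},
    {},
    {},
  ],
)

```text
time_s: 9.1
ee_pos: [528.7, -328.2, 30.1]
ee_rot: [180.0, -0.0, 8.5]
force: [-4.2, 4.8, 15.3]
gripper_width: 0.2
gripper_force: 7.3
```

```bash
python3 -c "
from workcell import env, imaging, sensors
print(env.job_done())"
```

```text
the job is handed in; nothing more can be done
None
```

I handed the job in at about 9 s with the rocker tipped over, the square key fully down, and the fingers holding the round key down with about 15 N; the hand-in returned no verdict, and I did not re-measure the bowl, jar or spoon.

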